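# Put the model trucks away below the rim and sweep the check bar over them

### The arm

A 6-joint arm with a two-finger parallel gripper is mounted at the origin on the work surface. World frame = base frame: x ahead of the robot, y to its left, z up, the work surface at z = 0. Lengths are in m, angles in rad, forces in N, time in s.
With the tool pointing down it reaches from about 0.35 to 0.85 m from the base axis. Payload 8.1 kg.
Tool frame: the origin (TCP) lies on the front face of the gripper's body, between the roots of the fingers; the fingertips stand 84 mm ahead of it and the grasp point (between the pads) lies 65 mm ahead of it; x points along the fingers, y is the direction in which the jaws open and shut, and the axes are right-handed (so a half turn about x gives the same grasp; the last joint's range is limited). The gripper opens to 93 mm and grips with 3 to 60 N. Pads are 15 mm wide; open, the fingers measure 128 mm over their backs; the gripper's body (75 mm by 188 mm) begins 65 mm behind the grasp point.
Start: joints at [1.176, 0.13, 1.488, -0, 1.523, -0.085], TCP at [0.183, 0.571, 0.303] pointing down, gripper open.
Joint ranges: [-2.96, 2.96], [-0.89, 2.26], [0.02, 2.5], [-1.34, 4.48], [0, 2.73], [-2.66, 2.66]. Speed limits (rad/s): [2.39, 2.39, 2.79, 3.14, 3.14, 3.14].

### API

Orientations are given as a rotation vector (axis times angle).
In Python, from plant import telemetry, read_camera, camera_params, robot gives the robot as it stands.
- The arm moves only by the tool step_arm, never from a script. Its argument "commands" is a list of rows, each an object with "xyz": the shift along the tool's x, y, z in mm, a list of three; "turn": the turn, a rotation vector about the tool's x, y, z in rad, a list of three; "grip": the finger opening in mm, from 0 to 93. In form: [{"xyz": [dx, dy, dz], "turn": [ax, ay, az], "grip": grip}, ...]. A call has 1 to 12 rows; each row is the pose to reach, as a shift and turn from the pose commanded when the call began, along the tool's axes at that moment; what a row does not reach only later rows make up. A row lasts 1/8 s, in which the tool goes at most 62.5 mm and 10.7 degrees, less where a joint would pass 70% of its speed; a pose out of reach is approached as far as the arm can. A call with a gripper value outside its range is refused whole. The fingers move at their own pace and stop on an object; "force" is the grip in N (left out, the last holds). Time passes only in rows, so rows that repeat a pose let the fingers close. It gives the time, the measured TCP pose, the force and the opening at its end, in the units of the state.
- telemetry.read_state(): the state, without advancing time (a new reading comes with each control period).
- read_camera(name): name is "side" or "top" or "wrist"; returns the picture (480x640x3 uint8, red, green, blue); there is no depth.
- camera_params(name): a dict with "mtx" (3x3 intrinsics, pixels), "rvec" (rotation vector, rad) and "tvec" (3), from world to camera coordinates, as OpenCV has them. Camera axes: x right, y down, z forward; pixel columns grow to the right and rows downward; lengths in m; the calibration is good to about 2 mm. A picture is of the moment at which its call begins: read the wrist's pose just before it. camera_params takes no time and is no camera call; for the wrist camera it gives the pose at the moment of the call.
- robot.close_job(): hands the job in, once; it reports no verdict.
The state is a dict: "t": time; "q": joint angles; "dq": joint speeds; "joint_torque": joint torques, N m; "tool_pos": TCP position; "orientation": TCP orientation; "force": force on the tool from outside, world axes, zero at the start; "wrist_torque": the same for the moment, N m; "opening": finger opening in m.
Only numpy, scipy, OpenCV 4.12 (cv2) and the standard library are available. Lean on these libraries where they do the work, as an engineer would, in place of code of your own. Each camera call takes 0.05 s, during which the arm holds its last target. There are 200 camera calls.

### The job

Put the two model vehicles on the bench (the tall-cabbed truck and the low buggy) away in the two free lanes of the sloping storage tray, one to a lane, lengthways and flat on their wheels, choosing the lanes so that neither stands above the rim; set them down, do not drop them. Then prove it: with both in place, slide the check bar all the way across the tray to its far stop, without it knocking into a vehicle, and let go. Leave the vehicle already in the tray, and everything else, where it is.

Things in the scene. Friction and masses are not known exactly. Their poses are not given: they have to be found in the camera images.
- tray: open grey metal tray on a fixed stand, sloping 25 degrees down away from the robot, its opening facing up and away from the robot. Origin: middle of the inner floor. x points down the slope (away from the robot), y across, z out of the opening, square to the floor. Inside 190 mm (x) by 288 mm (y), walls 6 mm, rim at z = 73 mm
- lanes (a point): middle of the tray's middle lane, on the tray's floor, axes as the tray's. Four ridges along x, 6 mm wide and 26 mm high, at y = -138, -46, 46, 138 mm, make three lanes 86 mm wide centred at y = -92, 0, 92 mm. One lane holds a parked vehicle; of the two free lanes one is lined with the mat, the other with the riser (which is which varies)
- mat: thin black rubber mat, 184 x 80 x 2 mm, fixed on the floor of the deep free lane; origin at the centre of its underside, axes as the tray's
- riser: plain plywood board, 184 x 80 x 20 mm, fixed on the floor of the other free lane, which is shallower by this; origin at the centre of its underside, axes as the tray's
- truck_mid (a point): centre, half-way up, of the truck with the tall cab: 160 mm long (its x), 74 mm wide over its wheels (y), 69 mm high (z, up), so 34.5 mm above its underside. Body and cab are 46 mm wide with flat upright sides; the cab, 80 mm long, has its middle here. The wheels, 36 mm high, stand out from the sides, but only from 34 mm fore and aft of the middle on
- buggy_mid (a point): centre, half-way up, of the low buggy with a tail wing: 150 mm long (its x), 74 mm wide over its wheels (y), 49 mm high (z, up), so 24.5 mm above its underside. Body and cab are 46 mm wide with flat upright sides; the cab, 70 mm long, has its middle here. The wheels, 30 mm high, stand out from the sides, but only from 32 mm fore and aft of the middle on
- truck: the same truck, loose, 0.25 to 0.5 kg, starting flat on the bench; origin under its centre, at the underside of its wheels
- buggy: the same buggy, loose, 0.2 to 0.45 kg, starting flat on the bench; origin under its centre, at the underside of its wheels
- parked: a third vehicle like the truck, 64 mm high, 156 mm long, 74 mm wide, standing loose in one lane of the tray; stays there. Origin on the lane floor at the lane's middle, axes about as the tray's
- bar (a joint): how far (m) the check bar has slid along the tray's +y: near 0 it is parked beyond the tray's -y end, 0.318 is its stop at the +y end. It slides stiffly (about 2 N) and stays where it is left
- beam (a point): the aluminium check bar: 20 mm wide (y), 10 mm thick, spans the tray along x, rides with its underside 1.5 mm above the rim. This point is on its underside, above the middle of the tray's x; axes as the tray's
- bar_handle (a point): middle of the bar's black upright handle, on the bar's upper end, just outside the tray's wall nearest the robot: 34 mm (tray's x) by 16 mm (y) by 42 mm high (tray's z); it rises from the bar's top, 10 to 52 mm above the bar's underside, and this point is 34 mm above the underside. Axes as the tray's
- wheel: loose rubber tyre lying flat, 104 mm across, 45 mm high; bystander; origin under its centre
- pack: battery pack lying flat, 138 x 46 x 26 mm; bystander; origin under its centre
- driver: screwdriver, 170 mm long, lying on the bench; bystander
- oil: bottle standing upright, 56 mm across, 130 mm high; bystander; origin under its centre

How it is judged:
On the way:
1. both vehicles stand in their lanes, let go, below the rim, with the check bar not yet slid across (under 30 mm) (x of truck_mid in the frame of mat between -0.03 and 0.03 m and y of truck_mid in the frame of mat between -0.02 and 0.02 m and z of truck_mid in the frame of mat between 0.0325 and 0.0405 m and angle between the z axis of truck_mid and the z axis of mat, either way round below 0.06 rad and x of buggy_mid in the frame of riser between -0.03 and 0.03 m and y of buggy_mid in the frame of riser between -0.02 and 0.02 m and z of buggy_mid in the frame of riser between 0.0405 and 0.0485 m and angle between the z axis of buggy_mid and the z axis of riser, either way round below 0.06 rad and contact force between the fingers and truck below 0.2 N and contact force between the fingers and buggy below 0.2 N and value of joint bar below 0.03 m), for 0.2 s.
At the end, for the whole second after the job is handed in: The truck stands in the mat's lane and the buggy in the riser's lane, each within 30 mm lengthways and 20 mm sideways of the lane's middle, flat on its wheels on that floor (height within 4 mm, tilt under 3.4 degrees), so below the rim, and at rest; the check bar is within 12 mm of its far stop (x of truck_mid in the frame of mat between -0.03 and 0.03 m and y of truck_mid in the frame of mat between -0.02 and 0.02 m and z of truck_mid in the frame of mat between 0.0325 and 0.0405 m and angle between the z axis of truck_mid and the z axis of mat, either way round below 0.06 rad and x of buggy_mid in the frame of riser between -0.03 and 0.03 m and y of buggy_mid in the frame of riser between -0.02 and 0.02 m and z of buggy_mid in the frame of riser between 0.0405 and 0.0485 m and angle between the z axis of buggy_mid and the z axis of riser, either way round below 0.06 rad and linear speed of each of truck, buggy below 0.02 m/s and value of joint bar above 0.306 m); the robot touches nothing.
It fails at once if the truck is dropped: it moves faster than 0.7 m/s with no finger touching it (linear speed of truck above 0.7 m/s and contact force between the fingers and truck below 0.1 N).
It fails at once if the buggy is dropped: it moves faster than 0.7 m/s with no finger touching it (linear speed of buggy above 0.7 m/s and contact force between the fingers and buggy below 0.1 N).
It fails at once if the check bar presses on a vehicle with more than 8 N (contact force between bar and truck above 8 N or contact force between bar and buggy above 8 N or contact force between bar and parked above 8 N).
It fails at once if the parked vehicle is moved more than 25 mm (distance of parked from where it was at the start of the episode above 0.025 m).
It fails at once if another thing on the bench is moved more than 30 mm (distance of any of wheel, pack, driver, oil from where it was at the start of the episode above 0.03 m).
It also fails if it takes over 72 s, if anything falls off the work surface, if the arm or the gripper's body presses on something with over 40 N, if the wrist force passes 120 N, or if a joint passes its speed limit or range.

## Working session

There is one attempt and no reset: what is moved stays moved. The work goes in short steps, Python scripts to look and compute and a tool call to move; the robot and the scene stay as the last step left them, time stands still between calls to the robot, and variables do not carry over. Pictures are saved under pics/ and viewed, about 8 in all and at most 12, crops included, and the job is handed in when it is done.

Besides the shell and the picture viewer there is one more tool, called after "Call:" as name([rows], argument=value, ...), one row to a line, values as JSON. step_arm: Moves the arm, as the interface text tells. Its arguments: {"type":"object","properties":{"commands":{"type":"array"},"force":{"type":"number"}},"required":["commands"]}

```bash
ls; mkdir -p pics
python3 - <<'E'
from plant import telemetry, read_camera, camera_params
import cv2,numpy as np
s=telemetry.read_state();print({k:np.round(v,3) for k,v in s.items()})
for n in("top","side"):
    cv2.imwrite(f"pics/{n}0.png",read_camera(n)[:,:,::-1])
    p=camera_params(n);print(n,{k:np.round(v,4).tolist() for k,v in p.items()})
    R=cv2.Rodrigues(np.array(p["rvec"]))[0];print(-R.T@np.array(p["tvec"]).ravel())
E
```

```text
pics
{'t': np.float64(0.0), 'q': array([ 1.176,  0.131,  1.489, -0.   ,  1.523, -0.085]), 'dq': array([ 0.   ,  0.001, -0.002,  0.   , -0.001,  0.002]), 'joint_torque': array([-1.0000e-03, -5.5983e+01, -4.9177e+01,  7.7000e-02,  3.5000e-02,
       -0.0000e+00]), 'tool_pos': array([0.183, 0.571, 0.302]), 'orientation': array([ 0.242,  1.558, -0.245]), 'force': array([-0.108,  0.336, -0.576]), 'wrist_torque': array([-0.05 ,  0.022,  0.004]), 'opening': np.float64(0.093)}
top {'mtx': [[609.8655, 0.0, 309.2888], [0.0, 609.8655, 238.5158], [0.0, 0.0, 1.0]], 'rvec': [2.0987, -2.1128, 0.2311], 'tvec': [0.0205, 0.5315, 1.2584]}
[0.24586644 0.01774385 1.34381687]
side {'mtx': [[466.6227, 0.0, 316.29], [0.0, 466.6227, 238.309], [0.0, 0.0, 1.0]], 'rvec': [2.0696, -0.375, 0.2064], 'tvec': [-0.4777, 0.2345, 0.8934]}
[ 0.22476112 -0.78171487  0.64792737]
```

View pics/top0.png

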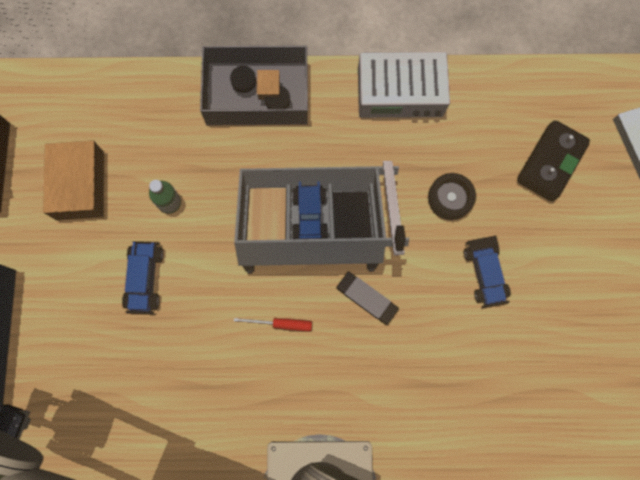

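View pics/side0.png

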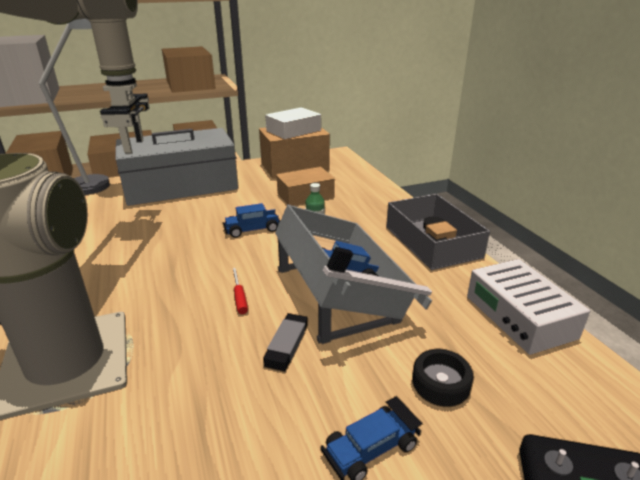

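Top view: truck at (140,277), buggy at (487,272), tray with riser on the left (+y), the parked vehicle in the middle and mat on the right beside the bar, whose handle is at (400,238). The side view agrees. Next I'll zoom in on the tray corners.

Run:
```python
import cv2,numpy as np
a=cv2.imread("pics/top0.png")[155:275,225:415]; a=cv2.resize(a,None,fx=4,fy=4,interpolation=cv2.INTER_CUBIC)
cv2.imwrite("pics/topc.png",a)
b=cv2.imread("pics/side0.png")[195:345,265:435]; b=cv2.resize(b,None,fx=4,fy=4,interpolation=cv2.INTER_CUBIC)
cv2.imwrite("pics/sidec.png",b)
```

```text
(no output)
```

View pics/topc.png

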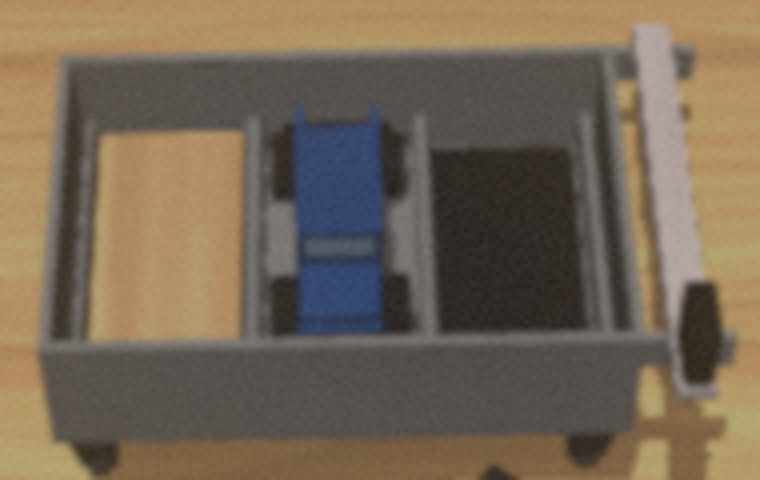

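View pics/sidec.png

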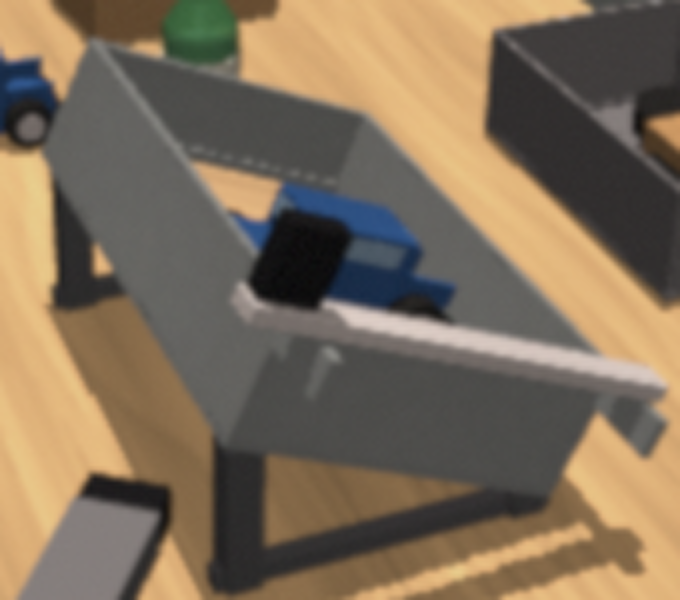

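```bash
cat > h.py <<'E'
import cv2,numpy as np
from scipy.spatial.transform import Rotation as Rn
from plant import telemetry, read_camera, camera_params
def cam(n):
    p=camera_params(n);R=cv2.Rodrigues(np.array(p["rvec"]))[0];t=np.array(p["tvec"]).ravel();return np.array(p["mtx"]),R,t
def proj(c,X):
    K,R,t=c;x=(np.atleast_2d(X)@R.T+t)@K.T;return x[:,:2]/x[:,2:]
def ray(c,uv,z):
    K,R,t=c;o=-R.T@t;d=R.T@np.linalg.solve(K,[uv[0],uv[1],1]);return o+d*(z-o[2])/d[2]
def blue(im):
    h=cv2.cvtColor(im,cv2.COLOR_RGB2HSV);return cv2.inRange(h,(105,110,40),(128,255,255))
def blobs(m,amin=150):
    n,l,s,c=cv2.connectedComponentsWithStats(m);out=[]
    for i in range(1,n):
        if s[i,4]>amin:
            k=cv2.findContours((l==i).astype('uint8'),cv2.RETR_EXTERNAL,cv2.CHAIN_APPROX_NONE)[0][0]
            out.append((k.reshape(-1,2).astype(float),s[i,4],c[i]))
    return out
E
python3 - <<'E'
from h import *
from scipy.optimize import least_squares
T,S=cam("top"),cam("side")
ob=[(T,-101,150,73,41,350),(T,101,150,73,62,58),(T,-101,-150,73,640,338),(T,101,-150,73,614,52),(T,-101,150,-6,57,440),(T,-101,-150,-6,632,430),
(S,-101,150,73,95,40),(S,101,150,73,370,113),(S,-101,-150,-6,222,445),(S,101,-150,-6,548,495),(S,-101,150,-6,47,150)]
def rot(yaw): return (Rn.from_euler('z',yaw)*Rn.from_euler('y',25,degrees=True)).as_matrix()
def f(p):
    r=[]
    for c,x,y,z,u,v in ob:
        off=(225,155) if c is T else (265,195)
        r+=list(proj(c,rot(p[3])@np.array([x,y,z])/1e3+p[:3])[0]-[u/4+off[0],v/4+off[1]])
    return r
s=least_squares(f,[.53,0,.12,0],loss='soft_l1');print(np.round(s.x,4));print(np.round(f(s.x),1).reshape(-1,2).tolist())
np.save("tray.npy",s.x)
im=cv2.imread("pics/top0.png")[:,:,::-1]
for k,a,c in blobs(blue(im)):
    for z in(.03,.05):
        w=np.array([ray(T,q,z)[:2] for q in k])*1e3;print(a,c.round(),z,cv2.minAreaRect(w.astype('float32')))
h=proj(T,rot(s.x[3])@np.array([-.118,-.159,.1085])+s.x[:3]);print("handle pred",h)
E
```

```text
[0.5622 0.015  0.0611 0.0059]
[[-0.9, -0.4], [-0.2, -1.5], [1.6, 0.7], [-0.1, -1.7], [-1.0, 0.2], [0.0, 0.9], [-1.0, -0.8], [0.1, -0.4], [0.3, 0.8], [0.9, 0.7], [-1.1, 0.9]]
540 [309. 200.] 0.03 ((628.7012329101562, 16.903820037841797), (44.915279388427734, 65.17374420166016), 89.83173370361328)
540 [309. 200.] 0.05 ((622.8734130859375, 16.916608810424805), (44.231544494628906, 64.18163299560547), 89.83173370361328)
344 [310. 229.] 0.03 ((560.74755859375, 15.257120132446289), (44.296844482421875, 38.716285705566406), 89.61197662353516)
344 [310. 229.] 0.05 ((555.9541015625, 15.294973373413086), (43.62289047241211, 38.12660217285156), 89.61133575439453)
889 [138. 268.] 0.03 ((476.1050109863281, 388.8214416503906), (49.626468658447266, 105.65686798095703), 87.66962432861328)
889 [138. 268.] 0.05 ((472.60009765625, 383.1725769042969), (48.870967864990234, 104.04845428466797), 87.66960144042969)
604 [489. 267.] 0.03 ((471.6233215332031, -375.3668518066406), (77.65827178955078, 45.35646057128906), 13.53635025024414)
604 [489. 267.] 0.05 ((468.1866760253906, -369.3826904296875), (76.47611999511719, 44.66598129272461), 13.536486625671387)
208 [494. 294.] 0.03 ((412.64996337890625, -382.7226867675781), (27.838823318481445, 37.27482223510742), 9.867690086364746)
208 [494. 294.] 0.05 ((410.11102294921875, -376.62640380859375), (27.415037155151367, 36.70738220214844), 9.86766529083252)
240 [137. 302.] 0.03 ((401.29681396484375, 389.07928466796875), (38.92766189575195, 28.09242820739746), 89.61609649658203)
240 [137. 302.] 0.05 ((398.93072509765625, 383.42645263671875), (38.3350944519043, 27.664762496948242), 89.61577606201172)
handle pred [[393.87345949 235.9463588 ]]
```

```bash
cat >> h.py <<'E'
def down(yaw):  # tool x down, tool y horizontal across a thing whose long axis is at yaw
    x=np.array([0,0,-1.]);y=np.array([-np.sin(yaw),np.cos(yaw),0]);return np.c_[x,y,np.cross(x,y)]
def go(pos,R,cur=None):
    s=telemetry.read_state();R0=Rn.from_rotvec(s["orientation"]).as_matrix() if cur is None else cur[1];p0=np.array(s["tool_pos"]) if cur is None else cur[0]
    best=None
    for F in(np.eye(3),np.diag([1,-1,-1.])):
        t=Rn.from_matrix(R0.T@R@F).as_rotvec()
        if best is None or np.linalg.norm(t)<np.linalg.norm(best):best=t
    d=R0.T@(np.array(pos)-p0)*1e3
    print("xyz",d.round(1).tolist(),"turn",best.round(3).tolist(),"rows",max(np.linalg.norm(d)/62.5,np.linalg.norm(best)/.187).round(1))
E
python3 - <<'E'
from h import *
print(Rn.from_rotvec(telemetry.read_state()["orientation"]).as_matrix().round(3))
go([.46,.387,.27],down(0))
c=cam("wrist");K,R,t=c;print("wrist cam",-R.T@t,R[2],K[0,0])
E
```

```text
[[-0.001  0.305  0.952]
 [-0.002  0.952 -0.305]
 [-1.    -0.002 -0.   ]]
xyz [31.9, -90.7, 320.2] turn [-0.31, -0.0, 0.002] rows 5.3
wrist cam [0.10776695 0.59572363 0.38378176] [ 0.2700631  -0.08723838 -0.95888236] 366.5878483388663
```

Call:
step_arm([
  {"xyz": [32,-91,320],"turn": [-0.31,0,0],"grip": 93},
  {"xyz": [32,-91,320],"turn": [-0.31,0,0],"grip": 93},
  {"xyz": [32,-91,320],"turn": [-0.31,0,0],"grip": 93},
  {"xyz": [32,-91,320],"turn": [-0.31,0,0],"grip": 93},
  {"xyz": [32,-91,320],"turn": [-0.31,0,0],"grip": 93},
  {"xyz": [32,-91,320],"turn": [-0.31,0,0],"grip": 93},
  {"xyz": [32,-91,320],"turn": [-0.31,0,0],"grip": 93},
  {"xyz": [32,-91,320],"turn": [-0.31,0,0],"grip": 93},
  {"xyz": [32,-91,320],"turn": [-0.31,0,0],"grip": 93},
], force=20)

```text
t: 1.23
tool_pos: [0.459, 0.3881, 0.2708]
orientation: [-0.001, 1.571, 0.002]
force: [-0.2, -0.1, 0.2]
opening: 0.0928
```

Run:
```python
from h import *
im=read_camera("wrist");c=cam("wrist")
cv2.imwrite("pics/w1.png",im[:,:,::-1])
for k,a,ct in blobs(blue(im),800):
    for z in(.03,.069):
        w=np.array([ray(c,q,z)[:2] for q in k])*1e3;r=cv2.minAreaRect(w.astype('float32'));print(int(a),ct.round(),z,[np.round(v,1) for v in r])
```

```text
8531 [318. 214.] 0.03 [array([459.8, 384.2]), array([ 52.1, 153.8]), np.float64(88.0)]
8531 [318. 214.] 0.069 [array([450.2, 384.7]), array([ 45.8, 135.2]), np.float64(88.0)]
```

View pics/w1.png

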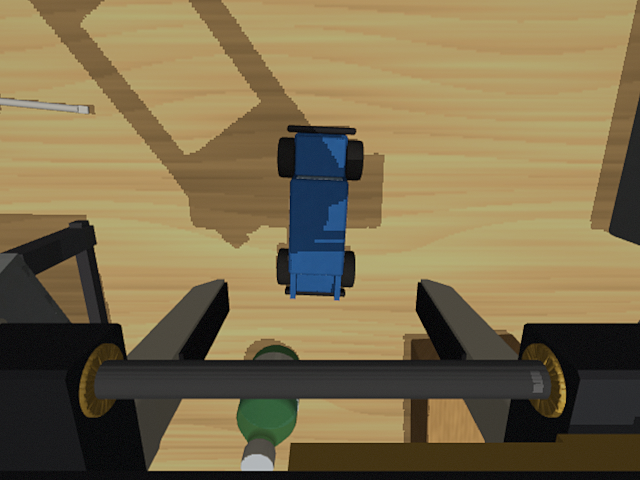

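The wrist view shows the truck: its wheel centres are near (287,158), (356,160), (283,267) and (348,268), and the cab roof runs from row 180 to about 240. Image bottom is +x. The bottle is clear of the gripper.

Run:
```python
from h import *
c=cam("wrist")
P=np.array([ray(c,q,.028) for q in[(287,158),(356,160),(283,267),(348,268)]]);print(P.mean(0),P.round(3).tolist())
m=P.mean(0);a=P[2]+P[3]-P[0]-P[1];yaw=np.arctan2(a[1],a[0]);print("yaw",yaw)
for q in[(319,180),(317,240),(317,250)]:print(ray(c,q,.069).round(4))
print(proj(c,[m+[0,0,.041]]))
```

```text
[0.45520513 0.38542857 0.028     ] [[0.404, 0.358, 0.028], [0.406, 0.418, 0.028], [0.505, 0.352, 0.028], [0.506, 0.413, 0.028]]
yaw -0.05540872397290062
[0.4176 0.3863 0.069 ]
[0.466  0.3846 0.069 ]
[0.4745 0.3846 0.069 ]
[[317.95409812 227.12787669]]
```

Run:
```python
from h import *
go([.456,.385,.17],down(-.04));go([.456,.385,.110],down(-.04))
```

```text
xyz [100.9, -3.1, -3.0] turn [0.042, 0.0, -0.0] rows 1.6
xyz [160.9, -3.1, -3.0] turn [0.042, 0.0, -0.0] rows 2.6
```

Call:
step_arm([
  {"xyz": [50,-3,-3],"turn": [0.042,0,0],"grip": 93},
  {"xyz": [100,-3,-3],"turn": [0.042,0,0],"grip": 93},
  {"xyz": [130,-3,-3],"turn": [0.042,0,0],"grip": 93},
  {"xyz": [161,-3,-3],"turn": [0.042,0,0],"grip": 93},
  {"xyz": [161,-3,-3],"turn": [0.042,0,0],"grip": 93},
  {"xyz": [161,-3,-3],"turn": [0.042,0,0],"grip": 40},
  {"xyz": [161,-3,-3],"turn": [0.042,0,0],"grip": 40},
  {"xyz": [161,-3,-3],"turn": [0.042,0,0],"grip": 40},
  {"xyz": [161,-3,-3],"turn": [0.042,0,0],"grip": 40},
  {"xyz": [161,-3,-3],"turn": [0.042,0,0],"grip": 40},
], force=20)

```text
t: 2.52
tool_pos: [0.457, 0.3842, 0.11]
orientation: [0.033, 1.57, -0.033]
force: [-0.4, -0.1, 0.5]
opening: 0.0477
```

Call:
step_arm([
  {"xyz": [0,0,0],"turn": [0,0,0],"grip": 40},
  {"xyz": [0,0,0],"turn": [0,0,0],"grip": 40},
  {"xyz": [-20,0,0],"turn": [0,0,0],"grip": 40},
  {"xyz": [-60,0,0],"turn": [0,0,0],"grip": 40},
  {"xyz": [-110,0,0],"turn": [0,0,0],"grip": 40},
  {"xyz": [-160,0,0],"turn": [0,0,0],"grip": 40},
  {"xyz": [-210,0,0],"turn": [0,0,0],"grip": 40},
  {"xyz": [-230,0,0],"turn": [0,0,0],"grip": 40},
  {"xyz": [-230,0,0],"turn": [0,0,0],"grip": 40},
], force=25)

```text
t: 3.65
tool_pos: [0.4573, 0.3845, 0.3411]
orientation: [0.034, 1.568, -0.032]
force: [-0.1, 0.1, -4.9]
opening: 0.0459
```

```bash
cat >> h.py <<'E'
def trayR():
    p=np.load("tray.npy");return p[:3],(Rn.from_euler('z',p[3])*Rn.from_euler('y',25,degrees=True)).as_matrix()
def tray(x,y,z): o,R=trayR();return o+R@np.array([x,y,z])
def trayTool():
    o,R=trayR();return np.c_[-R[:,2],R[:,1],R[:,0]]
E
python3 - <<'E'
from h import *
s=telemetry.read_state();print(s["opening"],s["force"],s["tool_pos"])
print(tray(0,-.092,.245),trayTool().round(3))
go(tray(0,-.092,.245),trayTool())
E
```

```text
0.04592776319105901 [-0.05671638  0.07219928 -4.85201068] [0.45729916 0.38450305 0.34105933]
[ 0.66625231 -0.07633757  0.28319495] [[-0.423 -0.006  0.906]
 [-0.003  1.     0.005]
 [-0.906  0.    -0.423]]
xyz [57.6, -451.8, 227.9] turn [-0.047, 0.438, -0.012] rows 8.1
```

Call:
step_arm([
  {"xyz": [0,-56,29],"turn": [-0.006,0.05,-0.002],"grip": 40},
  {"xyz": [0,-113,57],"turn": [-0.012,0.11,-0.003],"grip": 40},
  {"xyz": [0,-169,86],"turn": [-0.02,0.16,-0.005],"grip": 40},
  {"xyz": [0,-226,114],"turn": [-0.025,0.22,-0.006],"grip": 40},
  {"xyz": [0,-282,142],"turn": [-0.03,0.27,-0.008],"grip": 40},
  {"xyz": [0,-339,171],"turn": [-0.036,0.33,-0.01],"grip": 40},
  {"xyz": [10,-395,200],"turn": [-0.042,0.38,-0.011],"grip": 40},
  {"xyz": [30,-440,222],"turn": [-0.047,0.438,-0.012],"grip": 40},
  {"xyz": [57,-452,228],"turn": [-0.047,0.438,-0.012],"grip": 40},
  {"xyz": [57,-452,228],"turn": [-0.047,0.438,-0.012],"grip": 40},
  {"xyz": [57,-452,228],"turn": [-0.047,0.438,-0.012],"grip": 40},
  {"xyz": [57,-452,228],"turn": [-0.047,0.438,-0.012],"grip": 40},
])

```text
t: 5.15
tool_pos: [0.6661, -0.0756, 0.2848]
orientation: [-0.009, 2.006, 0.003]
force: [-0.1, 0.5, -2.6]
opening: 0.0457
```

Run:
```python
from h import *
s=telemetry.read_state();print(s["opening"],s["q"].round(3) if hasattr(s["q"],"round") else s["q"])
c=cam("wrist");im=read_camera("wrist")
# overlay predicted tray corners and lane marks
b=im[:,:,::-1].copy()
for X in[(-.095,-.144,.073),(.095,-.144,.073),(-.095,.144,.073),(.095,.144,.073),(-.092,-.132,.002),(.092,-.132,.002),(-.092,-.052,.002),(.092,-.052,.002),(-.095,-.043,.026),(.095,-.043,.026),(-.095,-.049,.026),(.095,-.049,.026)]:
    u=proj(c,tray(*X))[0];print(X,u.round(1));cv2.drawMarker(b,tuple(int(v) for v in u.round()),(0,255,255),0,9,1)
cv2.imwrite("pics/w2.png",b)
go(tray(0,-.092,.112),trayTool())
```

```text
0.045653042604368685 [-0.158  0.697  0.853 -0.079  2.02  -1.755]
(-0.095, -0.144, 0.073) [241.6 104.7]
(0.095, -0.144, 0.073) [256.1 355.7]
(-0.095, 0.144, 0.073) [680.9 105.2]
(0.095, 0.144, 0.073) [614.6 356.4]
(-0.092, -0.132, 0.002) [273.9 113.9]
(0.092, -0.132, 0.002) [280.6 310.5]
(-0.092, -0.052, 0.002) [368.6 114. ]
(0.092, -0.052, 0.002) [361.7 310.6]
(-0.095, -0.043, 0.026) [384.  108.7]
(0.095, -0.043, 0.026) [373.9 325.9]
(-0.095, -0.049, 0.026) [376.3 108.7]
(0.095, -0.049, 0.026) [367.5 325.9]
xyz [134.6, -0.3, 0.7] turn [0.001, 0.001, 0.003] rows 2.2
```

View pics/w2.png

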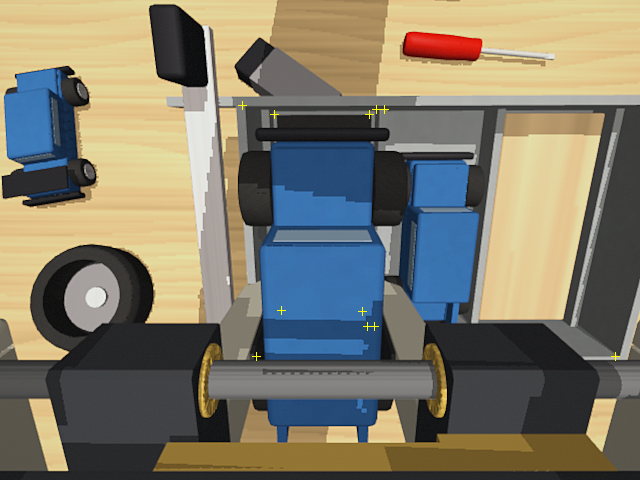

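Wrist view: the truck is held straight above the mat lane, the parked vehicle is in the middle, and the riser board spans columns 505-606 at row 115. The near rim edge at row 108 agrees with the predicted 105. I'll check the riser edges numerically before lowering.

Run:
```python
from h import *
c=cam("wrist")
for X in[(-.092,.052,.02),(-.092,.132,.02),(.092,.052,.02),(-.095,.043,.026),(-.095,.049,.026)]:print(X,proj(c,tray(*X))[0].round(1))
b=cv2.imread("pics/w2.png");h=cv2.cvtColor(b,cv2.COLOR_BGR2HSV)
for r in(135,200,300):
    print(r,[(i,h[r,i].tolist()) for i in range(480,628,4)] if r==200 else [i for i in range(470,640) if h[r,i,1]>70 and h[r,i,2]>120][::200 or 1], [ (min(x),max(x)) for x in [[i for i in range(470,640) if h[r,i,1]>70]] if x])
print([j for j in range(90,340) if h[j,540,1]>70][:3],[j for j in range(90,340) if h[j,530,1]>70][-3:])
for X in[(-.06,.052,.02),(-.06,.132,.02),(.0,.052,.02),(0,.132,.02)]:print(X,proj(c,tray(*X))[0].round(1))
```

```text
(-0.092, 0.052, 0.02) [502.  113.1]
(-0.092, 0.132, 0.02) [602.5 113.2]
(0.092, 0.052, 0.02) [474.4 319.7]
(-0.095, 0.043, 0.026) [494.6 108.7]
(-0.095, 0.049, 0.026) [502.3 108.7]
135 [503] [(503, 600)]
200 [(480, [23, 24, 42]), (484, [70, 13, 61]), (488, [23, 6, 185]), (492, [70, 4, 183]), (496, [20, 90, 232]), (500, [20, 89, 229]), (504, [20, 88, 229]), (508, [21, 85, 229]), (512, [22, 81, 228]), (516, [23, 79, 229]), (520, [25, 71, 229]), (524, [25, 73, 229]), (528, [23, 77, 229]), (532, [22, 81, 229]), (536, [22, 81, 229]), (540, [22, 81, 228]), (544, [22, 81, 229]), (548, [23, 77, 228]), (552, [23, 77, 228]), (556, [22, 84, 229]), (560, [20, 89, 229]), (564, [19, 92, 229]), (568, [19, 92, 228]), (572, [18, 92, 229]), (576, [22, 79, 228]), (580, [25, 70, 228]), (584, [25, 72, 228]), (588, [109, 42, 49]), (592, [50, 12, 62]), (596, [30, 8, 66]), (600, [38, 6, 168]), (604, [45, 5, 105]), (608, [60, 8, 61]), (612, [30, 4, 59]), (616, [30, 8, 61]), (620, [60, 8, 63]), (624, [30, 4, 60])] [(494, 587)]
300 [481] [(481, 566)]
[90, 91, 92] [317, 318, 319]
(-0.06, 0.052, 0.02) [496.5 154.2]
(-0.06, 0.132, 0.02) [594.  154.3]
(0.0, 0.052, 0.02) [487.1 225. ]
(0, 0.132, 0.02) [579.3 225.1]
```

Run:
```python
from h import *
p=np.load("tray.npy");p[1]+=.0025;np.save("tray.npy",p)
go(tray(0,-.092,.12),trayTool())
```

```text
xyz [126.6, 2.2, 0.7] turn [0.001, 0.001, 0.003] rows 2.0
```

Call:
step_arm([
  {"xyz": [30,2,1],"turn": [0,0,0],"grip": 40},
  {"xyz": [60,2,1],"turn": [0,0,0],"grip": 40},
  {"xyz": [90,2,1],"turn": [0,0,0],"grip": 40},
  {"xyz": [110,2,1],"turn": [0,0,0],"grip": 40},
  {"xyz": [120,2,1],"turn": [0,0,0],"grip": 40},
  {"xyz": [126,2,1],"turn": [0,0,0],"grip": 40},
  {"xyz": [126,2,1],"turn": [0,0,0],"grip": 40},
  {"xyz": [126,2,1],"turn": [0,0,0],"grip": 40},
])

```text
t: 6.2
tool_pos: [0.6139, -0.0755, 0.1692]
orientation: [-0.007, 2.007, 0.002]
force: [0.2, 0.1, -3.6]
opening: 0.0459
```

Call:
step_arm([
  {"xyz": [2,0,0],"turn": [0,0,0],"grip": 40},
  {"xyz": [4,0,0],"turn": [0,0,0],"grip": 40},
  {"xyz": [4,0,0],"turn": [0,0,0],"grip": 40},
])

```text
t: 6.58
tool_pos: [0.6114, -0.0754, 0.1643]
orientation: [-0.007, 2.009, 0.003]
force: [0.2, -0.8, -4.2]
opening: 0.0462
```

Call:
step_arm([
  {"xyz": [2,0,0],"turn": [0,0,0],"grip": 40},
  {"xyz": [2,0,0],"turn": [0,0,0],"grip": 40},
])

```text
t: 6.82
tool_pos: [0.611, -0.0755, 0.1632]
orientation: [-0.007, 2.008, 0.002]
force: [0.2, 0.3, -0.6]
opening: 0.0461
```

Call:
step_arm([
  {"xyz": [2,0,0],"turn": [0,0,0],"grip": 40},
  {"xyz": [2,0,0],"turn": [0,0,0],"grip": 40},
])

```text
t: 7.08
tool_pos: [0.6109, -0.0754, 0.1632]
orientation: [-0.008, 2.006, 0.002]
force: [2.5, 0.5, 8.5]
opening: 0.0458
```

Call:
step_arm([
  {"xyz": [-2,0,0],"turn": [0,0,0],"grip": 50},
  {"xyz": [-2,0,0],"turn": [0,0,0],"grip": 60},
  {"xyz": [-2,0,0],"turn": [0,0,0],"grip": 60},
  {"xyz": [-2,0,0],"turn": [0,0,0],"grip": 60},
  {"xyz": [-30,0,0],"turn": [0,0,0],"grip": 60},
  {"xyz": [-70,0,0],"turn": [0,0,0],"grip": 60},
  {"xyz": [-120,0,0],"turn": [0,0,0],"grip": 60},
  {"xyz": [-170,0,0],"turn": [0,0,0],"grip": 60},
  {"xyz": [-170,0,0],"turn": [0,0,0],"grip": 90},
  {"xyz": [-170,0,0],"turn": [0,0,0],"grip": 90},
])

```text
t: 8.32
tool_pos: [0.6819, -0.0748, 0.3139]
orientation: [-0.007, 2.01, 0.003]
force: [0.5, -0.1, -0.6]
opening: 0.0755
```

Run:
```python
from h import *
c=cam("wrist");im=read_camera("wrist");cv2.imwrite("pics/w3.png",im[:,:,::-1])
go([.47,-.372,.33],down(.2))
```

```text
xyz [75.9, -296.0, -200.0] turn [-0.191, -0.44, -0.042] rows 5.8
```

View pics/w3.png

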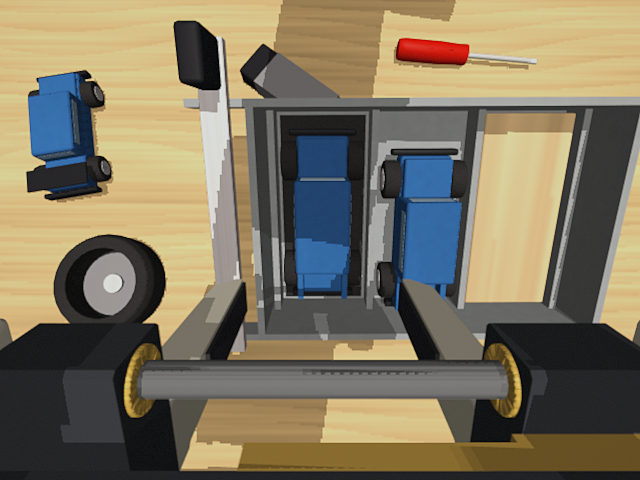

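The truck stands in the mat lane, spanning about (285-362, 130-298) and centred on the mat. The parked vehicle hasn't moved. On to the buggy.

Call:
step_arm([
  {"xyz": [0,-55,-20],"turn": [-0.03,-0.07,-0.01],"grip": 93},
  {"xyz": [10,-110,-50],"turn": [-0.06,-0.14,-0.02],"grip": 93},
  {"xyz": [25,-165,-90],"turn": [-0.1,-0.22,-0.02],"grip": 93},
  {"xyz": [45,-220,-130],"turn": [-0.13,-0.3,-0.03],"grip": 93},
  {"xyz": [60,-265,-170],"turn": [-0.16,-0.38,-0.04],"grip": 93},
  {"xyz": [76,-296,-200],"turn": [-0.191,-0.44,-0.042],"grip": 93},
  {"xyz": [76,-296,-200],"turn": [-0.191,-0.44,-0.042],"grip": 93},
  {"xyz": [76,-296,-200],"turn": [-0.191,-0.44,-0.042],"grip": 93},
  {"xyz": [76,-296,-200],"turn": [-0.191,-0.44,-0.042],"grip": 93},
])

```text
t: 9.5
tool_pos: [0.4714, -0.3707, 0.3305]
orientation: [-0.158, 1.563, 0.159]
force: [-0.0, 0.6, 1.1]
opening: 0.0931
```

Run:
```python
from h import *
c=cam("wrist");im=read_camera("wrist");cv2.imwrite("pics/w4.png",im[:,:,::-1])
for k,a,ct in blobs(blue(im),400):
    for z in(.03,.049):
        w=np.array([ray(c,q,z)[:2] for q in k])*1e3;r=cv2.minAreaRect(w.astype('float32'));print(int(a),ct.round(),z,[np.round(v,1) for v in r])
```

```text
5111 [322. 188.] 0.03 [array([ 455.1, -373.5]), array([121.9,  47.7]), np.float64(11.5)]
5111 [322. 188.] 0.049 [array([ 452.1, -374.1]), array([115.9,  45.3]), np.float64(11.5)]
```

View pics/w4.png

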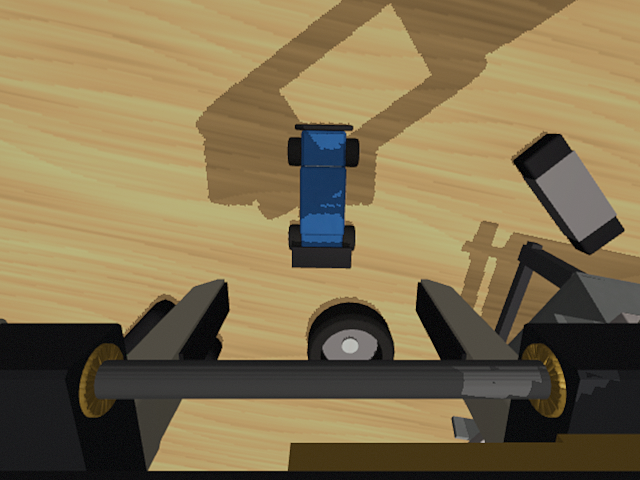

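Wrist view: the buggy is in line with the tool, with front wheels near (294,152) and (353,152), cab edge at row 167, and wing at rows 247-267. The tyre at (350,335) is beyond it.

Run:
```python
from h import *
c=cam("wrist")
u=np.array([np.cos(.2),np.sin(.2)])
for q,z in[((324,127),.02),((324,267),.049),((324,247),.049),((324,167),.049),((323,213),.049),((323,152),.022),((322,238),.022),((323,137),.022),((323,166),.022)]:
    p=ray(c,q,z);print(q,z,p.round(4),(p[:2]@u).round(4))
print("cross",np.array([.4551,-.3735])@[-u[1],u[0]])
```

```text
(324, 127) 0.02 [ 0.3924 -0.3844  0.02  ] 0.3083
(324, 267) 0.049 [ 0.5316 -0.3558  0.049 ] 0.4504
(324, 247) 0.049 [ 0.5098 -0.3603  0.049 ] 0.4281
(324, 167) 0.049 [ 0.4292 -0.3769  0.049 ] 0.3458
(323, 213) 0.049 [ 0.4745 -0.3686  0.049 ] 0.3918
(323, 152) 0.022 [ 0.417  -0.3804  0.022 ] 0.3331
(322, 238) 0.022 [ 0.5086 -0.3627  0.022 ] 0.4264
(323, 137) 0.022 [ 0.4023 -0.3834  0.022 ] 0.3181
(323, 166) 0.022 [ 0.431  -0.3775  0.022 ] 0.3475
cross -0.4564692792685361
```

Run:
```python
from h import *
go([.464,-.372,.098],down(.2))
```

```text
xyz [232.6, 0.2, -8.3] turn [0.003, 0.002, 0.0] rows 3.7
```

Call:
step_arm([
  {"xyz": [50,0,-8],"turn": [0.003,0,0],"grip": 93},
  {"xyz": [105,0,-8],"turn": [0.003,0,0],"grip": 93},
  {"xyz": [160,0,-8],"turn": [0.003,0,0],"grip": 93},
  {"xyz": [205,0,-8],"turn": [0.003,0,0],"grip": 93},
  {"xyz": [233,0,-8],"turn": [0.003,0,0],"grip": 93},
  {"xyz": [233,0,-8],"turn": [0.003,0,0],"grip": 93},
  {"xyz": [233,0,-8],"turn": [0.003,0,0],"grip": 40},
  {"xyz": [233,0,-8],"turn": [0.003,0,0],"grip": 40},
  {"xyz": [233,0,-8],"turn": [0.003,0,0],"grip": 40},
  {"xyz": [233,0,-8],"turn": [0.003,0,0],"grip": 40},
  {"xyz": [233,0,-8],"turn": [0.003,0,0],"grip": 40},
  {"xyz": [233,0,-8],"turn": [0.003,0,0],"grip": 40},
])

```text
t: 11.05
tool_pos: [0.4634, -0.3737, 0.0986]
orientation: [-0.155, 1.562, 0.154]
force: [-0.5, 3.1, 4.4]
opening: 0.0459
```

Call:
step_arm([
  {"xyz": [0,0,0],"turn": [0,0,0],"grip": 40},
  {"xyz": [-20,0,0],"turn": [0,0,0],"grip": 40},
  {"xyz": [-60,0,0],"turn": [0,0,0],"grip": 40},
  {"xyz": [-110,0,0],"turn": [0,0,0],"grip": 40},
  {"xyz": [-160,0,0],"turn": [0,0,0],"grip": 40},
  {"xyz": [-220,0,0],"turn": [0,0,0],"grip": 40},
  {"xyz": [-280,0,0],"turn": [0,0,0],"grip": 40},
  {"xyz": [-290,0,0],"turn": [0,0,0],"grip": 40},
  {"xyz": [-290,0,0],"turn": [0,0,0],"grip": 40},
])

```text
t: 12.18
tool_pos: [0.4625, -0.3737, 0.3887]
orientation: [-0.156, 1.561, 0.153]
force: [-0.7, -0.2, -4.8]
opening: 0.0461
```

Run:
```python
from h import *
print(tray(-.118,-.17,.1265),tray(0,.092,.245),tray(0,.092,.128))
go(tray(0,.092,.245),trayTool())
```

```text
[ 0.50969306 -0.15276743  0.22566643] [0.66516109 0.1101592  0.28319495] [0.61571563 0.10986596 0.17715694]
xyz [105.6, 435.0, 293.2] turn [0.188, 0.439, 0.044] rows 8.6
```

Call:
step_arm([
  {"xyz": [0,50,34],"turn": [0.02,0.05,0.005],"grip": 40},
  {"xyz": [0,100,67],"turn": [0.043,0.1,0.01],"grip": 40},
  {"xyz": [0,150,101],"turn": [0.065,0.15,0.015],"grip": 40},
  {"xyz": [0,200,135],"turn": [0.086,0.2,0.02],"grip": 40},
  {"xyz": [0,250,168],"turn": [0.108,0.25,0.025],"grip": 40},
  {"xyz": [5,300,202],"turn": [0.13,0.3,0.03],"grip": 40},
  {"xyz": [15,350,236],"turn": [0.15,0.35,0.035],"grip": 40},
  {"xyz": [40,390,262],"turn": [0.17,0.4,0.04],"grip": 40},
  {"xyz": [75,420,283],"turn": [0.188,0.439,0.044],"grip": 40},
  {"xyz": [106,435,293],"turn": [0.188,0.439,0.044],"grip": 40},
  {"xyz": [106,435,293],"turn": [0.188,0.439,0.044],"grip": 40},
  {"xyz": [106,435,293],"turn": [0.188,0.439,0.044],"grip": 40},
])

```text
t: 13.68
tool_pos: [0.6644, 0.1096, 0.2822]
orientation: [-0.005, 2.01, 0.004]
force: [0.3, -0.6, -2.9]
opening: 0.0457
```

Run:
```python
from h import *
c=cam("wrist");im=read_camera("wrist");b=im[:,:,::-1].copy()
for X in[(-.092,.052,.02),(-.092,.132,.02),(-.05,.052,.02),(-.05,.132,.02)]:
    u=proj(c,tray(*X))[0];print(X,u.round(1));cv2.drawMarker(b,tuple(int(v) for v in u.round()),(0,255,255),0,9,1)
cv2.imwrite("pics/w5.png",b)
go(tray(0,.092,.128),trayTool())
```

```text
(-0.092, 0.052, 0.02) [271.2 113.2]
(-0.092, 0.132, 0.02) [372.4 113.2]
(-0.05, 0.052, 0.02) [273.3 167. ]
(-0.05, 0.132, 0.02) [370.4 167. ]
xyz [117.4, 0.7, 0.5] turn [-0.001, -0.0, -0.001] rows 1.9
```

View pics/w5.png

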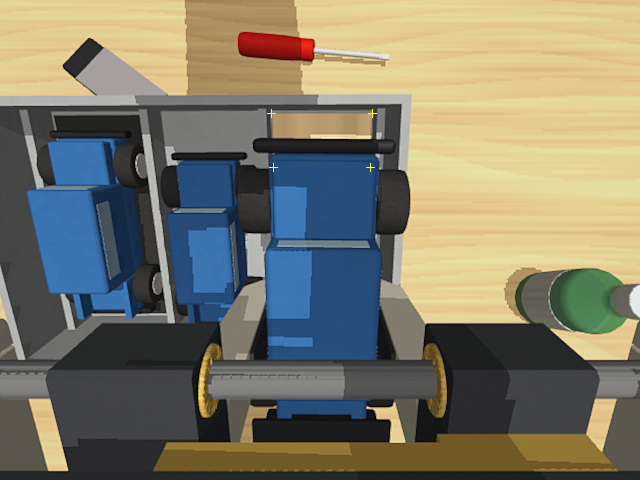

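The buggy hangs square above the riser lane, and the predicted riser corners at (271,113) and (372,113) match the board. Lowering it.

Call:
step_arm([
  {"xyz": [30,1,0],"turn": [0,0,0],"grip": 40},
  {"xyz": [60,1,0],"turn": [0,0,0],"grip": 40},
  {"xyz": [85,1,0],"turn": [0,0,0],"grip": 40},
  {"xyz": [105,1,0],"turn": [0,0,0],"grip": 40},
  {"xyz": [115,1,0],"turn": [0,0,0],"grip": 40},
  {"xyz": [120,1,0],"turn": [0,0,0],"grip": 40},
  {"xyz": [122,1,0],"turn": [0,0,0],"grip": 40},
  {"xyz": [122,1,0],"turn": [0,0,0],"grip": 40},
])

```text
t: 14.72
tool_pos: [0.6137, 0.1111, 0.1729]
orientation: [-0.005, 2.007, 0.005]
force: [0.6, 1.0, -3.7]
opening: 0.0459
```

Call:
step_arm([
  {"xyz": [2,0,0],"turn": [0,0,0],"grip": 40},
  {"xyz": [3,0,0],"turn": [0,0,0],"grip": 40},
  {"xyz": [3,0,0],"turn": [0,0,0],"grip": 40},
])

```text
t: 15.1
tool_pos: [0.612, 0.1112, 0.1695]
orientation: [-0.005, 2.008, 0.005]
force: [0.6, -0.4, -3.3]
opening: 0.0455
```

Call:
step_arm([
  {"xyz": [2,0,0],"turn": [0,0,0],"grip": 40},
  {"xyz": [2,0,0],"turn": [0,0,0],"grip": 40},
])

```text
t: 15.35
tool_pos: [0.6118, 0.1112, 0.1693]
orientation: [-0.005, 2.006, 0.005]
force: [0.6, 0.1, 5.4]
opening: 0.0459
```

Call:
step_arm([
  {"xyz": [-1,0,0],"turn": [0,0,0],"grip": 50},
  {"xyz": [-1,0,0],"turn": [0,0,0],"grip": 60},
  {"xyz": [-1,0,0],"turn": [0,0,0],"grip": 60},
  {"xyz": [-1,0,0],"turn": [0,0,0],"grip": 60},
  {"xyz": [-30,0,0],"turn": [0,0,0],"grip": 60},
  {"xyz": [-70,0,0],"turn": [0,0,0],"grip": 60},
  {"xyz": [-120,0,0],"turn": [0,0,0],"grip": 60},
  {"xyz": [-180,0,0],"turn": [0,0,0],"grip": 60},
  {"xyz": [-200,0,0],"turn": [0,0,0],"grip": 80},
  {"xyz": [-200,0,0],"turn": [0,0,0],"grip": 80},
  {"xyz": [-200,0,0],"turn": [0,0,0],"grip": 80},
])

```text
t: 16.73
tool_pos: [0.6954, 0.1114, 0.3468]
orientation: [-0.005, 2.011, 0.005]
force: [0.2, -0.3, 0.1]
opening: 0.0795
```

Run:
```python
from h import *
im=read_camera("wrist");cv2.imwrite("pics/w6.png",im[:,:,::-1])
# where was handle, from w3/top? use top image: black handle
T=cam("top");a=read_camera("top");cv2.imwrite("pics/top1.png",a[:,:,::-1])
for y in(-.159,-.165,-.17,-.175,-.18):print(y,proj(T,[tray(-.118,y,.1265),tray(-.118,y,.0845)]).round(1).tolist())
go(tray(-.118,-.17,.245),trayTool())
```

```text
-0.159 [[393.5, 230.1], [391.3, 243.5]]
-0.165 [[396.7, 230.1], [394.4, 243.5]]
-0.17 [[399.4, 230.0], [397.0, 243.5]]
-0.175 [[402.0, 230.0], [399.5, 243.4]]
-0.18 [[404.7, 230.0], [402.1, 243.4]]
xyz [70.5, -263.1, -118.1] turn [0.0, -0.005, -0.001] rows 4.8
```

View pics/w6.png

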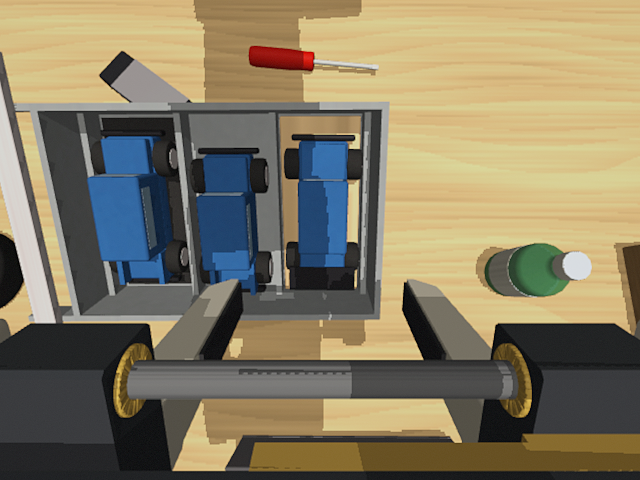

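All three vehicles stand flat in their lanes, with the buggy at about (285-360, 135-290). Next I'll take the bar handle, at tray y of about -172 mm.

Call:
step_arm([
  {"xyz": [0,-55,-25],"turn": [0,0,0],"grip": 93},
  {"xyz": [0,-110,-50],"turn": [0,0,0],"grip": 93},
  {"xyz": [0,-165,-75],"turn": [0,0,0],"grip": 93},
  {"xyz": [10,-220,-100],"turn": [0,0,0],"grip": 93},
  {"xyz": [40,-265,-118],"turn": [0,0,0],"grip": 93},
  {"xyz": [70,-265,-118],"turn": [0,0,0],"grip": 93},
  {"xyz": [70,-265,-118],"turn": [0,0,0],"grip": 93},
  {"xyz": [70,-265,-118],"turn": [0,0,0],"grip": 93},
])

```text
t: 17.82
tool_pos: [0.561, -0.1538, 0.3357]
orientation: [-0.006, 2.008, 0.006]
force: [-0.1, -2.0, -0.7]
opening: 0.0928
```

Run:
```python
from h import *
im=read_camera("side");cv2.imwrite("pics/s2.png",cv2.resize(im[60:340,220:480,::-1],None,fx=2.1,fy=2.1))
go(tray(-.118,-.172,.174),trayTool())
```

```text
xyz [74.5, -0.8, -0.2] turn [0.001, 0.0, -0.0] rows 1.2
```

View pics/s2.png

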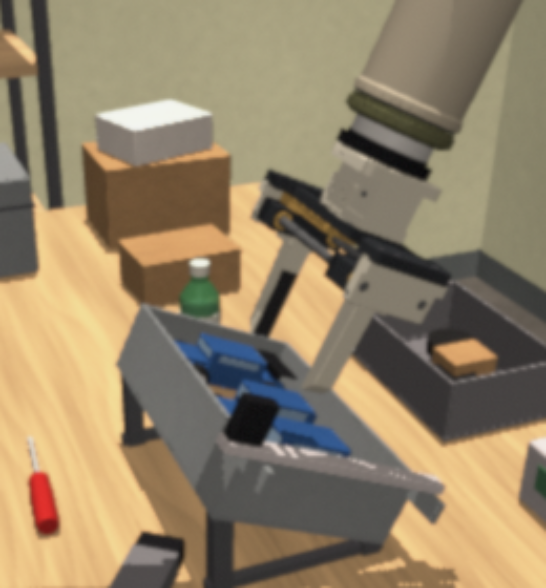

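Run:
```python
from h import *
S=cam("side")
for y in(-.16,-.172,-.184):print(y,proj(S,[tray(-.118,y,.1085),tray(-.118,y,.1265)]).round(1).tolist())
im=read_camera("side")[235:300,320:370];m=(im.max(2)<45).astype('uint8')
for k,a,c in blobs(m,60):print(a,c+[320,235],k.min(0)+[320,235],k.max(0)+[320,235])
# fingertips
s=telemetry.read_state();R=Rn.from_rotvec(s["orientation"]).as_matrix()
print(proj(S,[np.array(s["tool_pos"])+R@[.084,e,0] for e in(-.046,.046)]))
```

```text
-0.16 [[339.7, 255.4], [343.9, 246.7]]
-0.172 [[342.4, 258.8], [346.7, 250.0]]
-0.184 [[345.2, 262.3], [349.5, 253.4]]
402 [339.32338308 259.53482587] [327. 248.] [352. 271.]
[[367.91828708 243.5635997 ]
 [345.02274469 218.93465317]]
```

Call:
step_arm([
  {"xyz": [25,-1,0],"turn": [0,0,0],"grip": 93},
  {"xyz": [50,-1,0],"turn": [0,0,0],"grip": 93},
  {"xyz": [65,-1,0],"turn": [0,0,0],"grip": 93},
  {"xyz": [73,-1,0],"turn": [0,0,0],"grip": 93},
  {"xyz": [73,-1,0],"turn": [0,0,0],"grip": 60},
  {"xyz": [73,-1,0],"turn": [0,0,0],"grip": 40},
  {"xyz": [73,-1,0],"turn": [0,0,0],"grip": 25},
  {"xyz": [73,-1,0],"turn": [0,0,0],"grip": 10},
  {"xyz": [73,-1,0],"turn": [0,0,0],"grip": 10},
  {"xyz": [73,-1,0],"turn": [0,0,0],"grip": 10},
  {"xyz": [73,-1,0],"turn": [0,0,0],"grip": 10},
  {"xyz": [73,-1,0],"turn": [0,0,0],"grip": 10},
], force=15)

```text
t: 19.42
tool_pos: [0.5299, -0.1554, 0.2689]
orientation: [-0.005, 2.008, 0.005]
force: [-0.1, 1.6, 1.1]
opening: 0.017
```

Call:
step_arm([
  {"xyz": [0,0,0],"turn": [0,0,0],"grip": 10},
  {"xyz": [0,0,0],"turn": [0,0,0],"grip": 10},
  {"xyz": [0,0,0],"turn": [0,0,0],"grip": 10},
])

```text
t: 19.8
tool_pos: [0.5299, -0.1554, 0.2689]
orientation: [-0.005, 2.008, 0.005]
force: [0.1, 1.6, 0.6]
opening: 0.0159
```

Call:
step_arm([
  {"xyz": [0,6,0],"turn": [0,0,0],"grip": 10},
  {"xyz": [0,18,0],"turn": [0,0,0],"grip": 10},
  {"xyz": [0,30,0],"turn": [0,0,0],"grip": 10},
  {"xyz": [0,42,0],"turn": [0,0,0],"grip": 10},
  {"xyz": [0,54,0],"turn": [0,0,0],"grip": 10},
  {"xyz": [0,66,0],"turn": [0,0,0],"grip": 10},
  {"xyz": [0,78,0],"turn": [0,0,0],"grip": 10},
  {"xyz": [0,90,0],"turn": [0,0,0],"grip": 10},
])

```text
t: 20.8
tool_pos: [0.529, -0.0646, 0.2689]
orientation: [-0.005, 2.009, 0.005]
force: [-4.5, -1.4, -1.8]
opening: 0.0158
```

Call:
step_arm([
  {"xyz": [0,12,0],"turn": [0,0,0],"grip": 10},
  {"xyz": [0,24,0],"turn": [0,0,0],"grip": 10},
  {"xyz": [0,36,0],"turn": [0,0,0],"grip": 10},
  {"xyz": [0,48,0],"turn": [0,0,0],"grip": 10},
  {"xyz": [0,60,0],"turn": [0,0,0],"grip": 10},
  {"xyz": [0,72,0],"turn": [0,0,0],"grip": 10},
  {"xyz": [0,84,0],"turn": [0,0,0],"grip": 10},
  {"xyz": [0,96,0],"turn": [0,0,0],"grip": 10},
  {"xyz": [0,108,0],"turn": [0,0,0],"grip": 10},
  {"xyz": [0,120,0],"turn": [0,0,0],"grip": 10},
])

```text
t: 22.05
tool_pos: [0.5278, 0.0554, 0.2688]
orientation: [-0.005, 2.011, 0.005]
force: [-6.8, -3.0, -0.8]
opening: 0.0162
```

Call:
step_arm([
  {"xyz": [0,12,0],"turn": [0,0,0],"grip": 10},
  {"xyz": [0,24,0],"turn": [0,0,0],"grip": 10},
  {"xyz": [0,36,0],"turn": [0,0,0],"grip": 10},
  {"xyz": [0,48,0],"turn": [0,0,0],"grip": 10},
  {"xyz": [0,60,0],"turn": [0,0,0],"grip": 10},
  {"xyz": [0,70,0],"turn": [0,0,0],"grip": 10},
  {"xyz": [0,80,0],"turn": [0,0,0],"grip": 10},
  {"xyz": [0,88,0],"turn": [0,0,0],"grip": 10},
  {"xyz": [0,92,0],"turn": [0,0,0],"grip": 10},
])

```text
t: 23.18
tool_pos: [0.5269, 0.1476, 0.2688]
orientation: [-0.006, 2.012, 0.006]
force: [-8.4, -2.3, -1.5]
opening: 0.0163
```

Call:
step_arm([
  {"xyz": [0,3,2],"turn": [0,0,0],"grip": 10},
  {"xyz": [0,6,2],"turn": [0,0,0],"grip": 10},
  {"xyz": [0,9,2],"turn": [0,0,0],"grip": 10},
])

```text
t: 23.55
tool_pos: [0.5276, 0.1564, 0.2685]
orientation: [-0.006, 2.015, 0.006]
force: [-14.1, -1.3, 4.6]
opening: 0.0159
```

Call:
step_arm([
  {"xyz": [0,2,0],"turn": [0,0,0],"grip": 10},
  {"xyz": [0,4,0],"turn": [0,0,0],"grip": 10},
])

```text
t: 23.8
tool_pos: [0.5276, 0.1604, 0.2685]
orientation: [-0.006, 2.015, 0.006]
force: [-14.6, -1.9, 3.7]
opening: 0.0159
```

Call:
step_arm([
  {"xyz": [0,2,0],"turn": [0,0,0],"grip": 10},
  {"xyz": [0,3,0],"turn": [0,0,0],"grip": 10},
])

```text
t: 24.05
tool_pos: [0.5276, 0.1625, 0.2685]
orientation: [-0.007, 2.015, 0.003]
force: [-14.7, -10.2, 5.5]
opening: 0.0159
```

The bar met its stop (about 10 N) after 318 mm of travel. Now I'll ease off, let go and retreat.

Call:
step_arm([
  {"xyz": [0,-1,-2],"turn": [0,0,0],"grip": 10},
  {"xyz": [0,-1,-3],"turn": [0,0,0],"grip": 25},
  {"xyz": [0,-1,-3],"turn": [0,0,0],"grip": 40},
  {"xyz": [0,-1,-3],"turn": [0,0,0],"grip": 40},
  {"xyz": [0,-1,-3],"turn": [0,0,0],"grip": 40},
  {"xyz": [-30,-1,-3],"turn": [0,0,0],"grip": 40},
  {"xyz": [-70,-1,-3],"turn": [0,0,0],"grip": 40},
  {"xyz": [-120,-1,-3],"turn": [0,0,0],"grip": 40},
  {"xyz": [-170,-1,-3],"turn": [0,0,0],"grip": 40},
  {"xyz": [-170,-1,-3],"turn": [0,0,0],"grip": 40},
  {"xyz": [-170,-1,-3],"turn": [0,0,0],"grip": 40},
])

```text
t: 25.42
tool_pos: [0.5992, 0.1618, 0.4229]
orientation: [-0.005, 2.009, 0.005]
force: [0.1, 0.2, 0.6]
opening: 0.0403
```

Run:
```python
from h import *
a=read_camera("wrist")
b=read_camera("side")
o=np.hstack([cv2.resize(a,(400,300)),cv2.resize(b,(400,300))])
cv2.imwrite("pics/fin.png",o[:,:,::-1])
print(telemetry.read_state()["force"])
```

```text
[-0.46554724  0.66304797 -0.01015234]
```

View pics/fin.png

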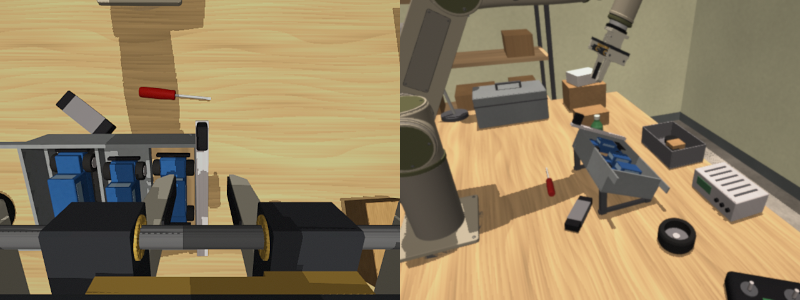

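The bar rests at the +y end, around x=203 in the left half. All three vehicles stand in their lanes, the bystanders haven't moved, and the gripper is clear.

```bash
python3 -c "
from plant import robot;print(robot.close_job())"
```

```text
the job is handed in; nothing more can be done
None
```

The job is done and handed in at about 25 s on the robot's clock. The hand-in gives no verdict, so I can only report my own checks.

- **Vehicles:** I set the truck down in the deep mat lane and the buggy on the riser. Each was lowered square to the tray floor until the force showed contact, then let go. The pictures after each release show them flat in their lanes and centred sideways. I did not re-measure their final poses numerically.
- **Check bar:** I gripped the handle and slid the bar about 318 mm to its far stop, where the sideways force rose to about 10 N. Before that it stayed at about 3 N or less, so I saw no sign of the bar hitting a vehicle. I then let go and backed the gripper clear; the wrist force read under 1 N.
- **Everything else:** In the last picture the parked vehicle and the other things on the bench look unmoved.

Two readings disagreed slightly. My first tray position was 2.5 mm off sideways against the close view, so I corrected it before placing. During the slide, a force along the tray's length built up to about 15 N because the path was slightly out of line and one of my corrections went the wrong way; I eased it off before letting go.

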